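# Tap the finial true on its post cap

### The arm

A 7-joint arm with a two-finger parallel gripper is mounted at the origin on the work surface. World frame = base frame: x ahead of the robot, y to its left, z up, the work surface at z = 0. Lengths are in m, angles in rad, forces in N, time in s.
With the tool pointing down it reaches from about 0.4 to 0.85 m from the base axis. Payload 10.4 kg.
Tool frame: the origin (TCP) lies at the very end of the fingers, on their centre line; the grasp point (between the pads) lies 19 mm behind it (manip.grip_point_offset is the distance from the TCP to the grasp point, in m); z points along the fingers, y is the line along which they close (so a half turn about z gives the same grasp; the last joint's range is limited). The gripper opens to 85 mm and grips with 20 to 120 N. Pads are 22 mm wide; open, the fingers measure 114 mm over their backs; the gripper's body (76 mm by 85 mm) begins 54 mm behind the grasp point. The pads swing forward as they close: fully open they stand 13 mm farther back than shut.
Start: joints at [-1.232, 0.332, -0.065, 1.46, 0.022, 1.35, -0.088], TCP at [0.221, 0.585, 0.207] pointing down, gripper open.
Joint ranges: [-2.6, 2.6], [-0.5, 2.12], [-1.47, 1.34], [0.16, 2.42], [-1.27, 4.41], [0.06, 2.06], [-2.6, 2.6]. Speed limits (rad/s): [2.22, 2.22, 2.79, 2.79, 3.14, 3.14, 3.14].

### API

Orientations are given as a unit quaternion [x, y, z, w].
In Python, from workcell import manip gives the robot as it stands. The module is installed in compiled form; this text tells all that it offers.
- The arm moves only by the shell command python3 -m inch 'ROWS' [OPENING] [FORCE]. ROWS is JSON, a list of rows, each a list of 2 entries, a list of its own where there are three numbers: the shift along the tool's x, y, z each as a share of 0.08 m, from -1 to 1, then the turn, a rotation vector about the tool's x, y, z each as a share of 45 degrees, from -1 to 1. A call has exactly 10 rows; each row is the pose to reach, as a shift and turn from the pose commanded when the call began, along the tool's axes at that moment; what a row does not reach only later rows make up. A row lasts 1/10 s, in which the tool goes at most 50 mm and 8.59 degrees, less where a joint would pass 70% of its speed; a pose out of reach is approached as far as the arm can. A call with a number of a shift or a turn outside -1 to 1 is refused whole. A call with a gripper value outside its range is refused whole. OPENING is the opening, from 0 (shut) to 1 (fully open), set as the call begins (- or left out, the last holds). The fingers move at their own pace and stop on an object; FORCE is the grip in N (left out, the last holds). Time passes only in rows, so rows that repeat a pose let the fingers close, or fill a call up. It gives the time, the measured TCP pose, the force, the opening and the grip force at its end, in the units of the state.
- manip.get_obs(): the state, without advancing time (a new reading comes with each control period).
- manip.camera(name): name is "side" or "top" or "wrist"; returns the picture (480x640x3 uint8, red, green, blue); there is no depth.
- manip.camera_params(name): a dict with "fov_y" (degrees; the focal length in pixels is half the picture's height over the tangent of half this angle, whatever the lens; pixels are square), "cx", "cy" (the principal point, pixels), "camera_from_world" (4x4, takes a point from world to camera coordinates); the wrist camera has in their place "T_tool_cam" (4x4, takes a point from camera to tool coordinates, whose origin is the TCP and whose axes are the flange's). Camera axes: x right, y up, looking along -z (the intrinsics and any distortion apply to the point x, -y, -z); pixel columns grow to the right and rows downward; lengths in m; the calibration is good to about 2 mm. A picture is of the moment at which its call begins: read the wrist's pose just before it. camera_params takes no time and is no camera call.
- manip.hand_in(): hands the job in; it is judged then, once.
The state is a dict: "clock": time; "joint_pos": joint angles; "joint_velocities": joint speeds; "tau": joint torques, N m; "position": TCP position; "ee_rot": TCP orientation; "ft_force": force on the tool from outside, world axes, zero at the start; "torque": the same for the moment, N m; "grip_width": opening from 0.0 (shut) to 1.0 (fully open); "grasp_force": force on a finger pad.
Only numpy, scipy, OpenCV 4.12 (cv2) and the standard library are available. Lean on these libraries where they do the work, as an engineer would, in place of code of your own. Each camera call takes 0.05 s, during which the arm holds its last target. There are 200 camera calls.

### The job

Two turned wooden finials stand on round post caps ready for gluing, and one of them has been bumped off-centre. With the fingertips, tap that finial gently along until it stands in the centre of its own cap, within 5 millimetres, upright and still. Do not pinch, lift or topple it, and leave the other finial and everything else on the counter where it is.

Things in the scene. Friction and masses are not known exactly. Their poses are not given: they have to be found in the camera images.
- finial_loose_foot (a point): The off-centre finial. Turned wood finial, upright, 63 mm tall, about 60 g: round foot 30 mm across, 9 mm thick (its widest part), stem 13 mm, onion knob 25 mm across at 49 mm height. Slides if pushed low at the foot, tips if pushed at the knob. This point: centre of its underside; z up its axis. Starts 12 to 19 mm from its cap's centre, any direction.
- cap_loose_centre (a point): The cap under the off-centre finial. Round wooden post cap fixed to the counter, 40 mm high: flat top 68 mm across, rim straight for 18 mm, then flaring to 96 mm at the counter. This point: centre of the flat top; z up. 
- finial_true_foot (a point): The second finial, the same as the first, already centred on its own cap to within 2 mm: to be left alone. This point is the centre of its underside.
- cap_true_centre (a point): The cap under the second finial, 20 cm or more away from the first cap to its left or right. Round wooden post cap fixed to the counter, 40 mm high: flat top 68 mm across, rim straight for 18 mm, then flaring to 96 mm at the counter. This point: centre of the flat top; z up. 
- stopper: Black rubber stopper between the two caps, 46 mm across at its top, 36 mm high; origin at the centre of its underside. Leave alone.
- pliers: Steel pliers with black grips lying between the caps on the robot's side, about 140 mm long, 15 mm high, jaws away from the robot; origin under the pivot. Leave alone.
- pliers_long: Long-nosed pliers lying far right, about 165 mm long, 15 mm high; origin under the pivot. Leave alone.
- trowel: Green garden trowel lying on the right, about 320 mm long, 28 mm high; origin where blade meets neck. Leave alone.
- dustpan: Aluminium dustpan lying on the left, pan 200 x 220 mm, 50 mm high, with a handle to the back; origin under the middle of the pan. Leave alone.
Not all that is in view belongs to the job. Leave any black look-alike of the part that bears cap_loose_centre alone. What is shaped like the part that bears finial_loose_foot but purple is not meant.

How it is judged:
By the outcome, as a careful person would: the job done as asked, in the order asked, and still so for the second after the job is handed in, with the robot touching nothing.
It also fails if it takes over 51 s, if anything falls off the work surface, if the arm or the gripper's body presses on something with over 40 N, if the wrist force passes 120 N, or if a joint passes its speed limit or range.

## Working session

There is one attempt and no reset: what is moved stays moved. The work goes in short steps, Python scripts to look and compute and a shell command to move; the robot and the scene stay as the last step left them, time stands still between calls to the robot, and variables do not carry over. Pictures are saved under pics/ and viewed, at most 10 in all, crops included, and the job is handed in when it is done.

```bash
mkdir -p pics; python3 - <<'E'
from workcell import manip
import cv2,numpy as np
o=manip.get_obs();print(o['clock'],o['position'],o['ee_rot'],o['grip_width'])
for n in('side','top','wrist'):
    im=manip.camera(n);cv2.imwrite(f'pics/{n}0.png',im[:,:,::-1]);p=manip.camera_params(n);print(n,{k:(np.round(v,4).tolist() if hasattr(v,'__len__') and not isinstance(v,str) else v) for k,v in p.items()})
E
```

```text
0.0 [0.22104463 0.58414582 0.20590499] [ 1.79881899e-01  9.83687941e-01 -7.24936456e-04 -1.07151344e-04] 0.9983308630582929
side {'fov_y': 43.539118689385354, 'cx': 322.8163917693945, 'cy': 245.7997891327492, 'camera_from_world': [[-0.9495, -0.3131, 0.019, 0.5455], [0.203, -0.5674, 0.798, -0.1411], [-0.2391, 0.7616, 0.6023, -1.1873], [0.0, 0.0, 0.0, 1.0]]}
top {'fov_y': 47.094424770556444, 'cx': 323.20859967331495, 'cy': 237.31525840025841, 'camera_from_world': [[0.0253, -0.9997, -0.0014, 0.0127], [0.9963, 0.0251, 0.0819, -0.6], [-0.0819, -0.0034, 0.9966, -1.1736], [0.0, 0.0, 0.0, 1.0]]}
wrist {'fov_y': 70.58498914051722, 'cx': 310.050818241522, 'cy': 240.64111647638026, 'T_tool_cam': [[-0.0003, 0.9486, 0.3166, 0.081], [1.0, 0.0003, 0.0, -0.0002], [-0.0001, 0.3166, -0.9486, -0.1684], [0.0, 0.0, 0.0, 1.0]]}
```

View pics/top0.png

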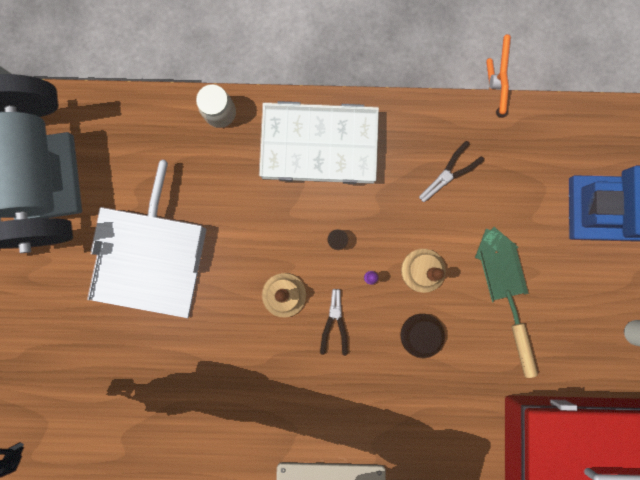

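View pics/side0.png

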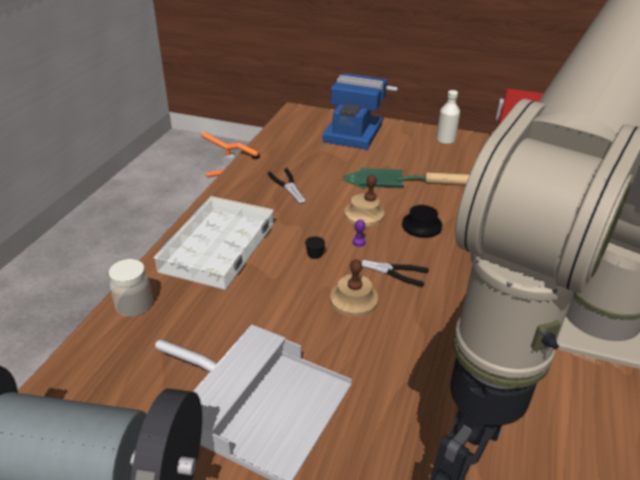

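The top view shows two caps: the right one at about (425,271), with its finial at (435,274), and the left one at (284,295), with its finial at (282,295). After allowing for parallax, the right finial is the loose one, offset toward −y. The black cap at (423,336) and the purple finial at (372,278) are decoys. In the side view the right pair is at about (365,205) and the left at (354,290).

```bash
cat > h.py <<'E'
import numpy as np,cv2
from workcell import manip
from scipy.spatial.transform import Rotation as R
def cam(name,obs=None):
    p=manip.camera_params(name);f=240/np.tan(np.radians(p['fov_y']/2))
    if name=='wrist':
        T=np.eye(4);T[:3,:3]=R.from_quat(obs['ee_rot']).as_matrix();T[:3,3]=obs['position'];C=T@np.array(p['T_tool_cam'])
    else: C=np.linalg.inv(np.array(p['camera_from_world']))
    return f,p['cx'],p['cy'],C
def ray(c,u,v):
    f,cx,cy,C=c;d=C[:3,:3]@np.array([(u-cx)/f,-(v-cy)/f,-1]);return C[:3,3],d/np.linalg.norm(d)
def onz(c,u,v,z):
    o,d=ray(c,u,v);return o+d*(z-o[2])/d[2]
def meet(rs):
    A=sum(np.eye(3)-np.outer(d,d) for o,d in rs);b=sum((np.eye(3)-np.outer(d,d))@o for o,d in rs);X=np.linalg.solve(A,b)
    return X,[round(1e3*np.linalg.norm(np.cross(X-o,d)),1) for o,d in rs]
def proj(c,X):
    f,cx,cy,C=c;q=np.linalg.inv(C)@np.append(X,1);return cx-f*q[0]/q[2],cy+f*q[1]/q[2]
def plan(wps,start=None):
    """waypoints x,y,z,yaw(deg of tool x, tool down) -> shares per call"""
    if start is None:
        o=manip.get_obs();p=o['position'];r=R.from_quat(o['ee_rot'])
    else: p,r=start
    for w in wps:
        a=np.radians(w[3]);X=np.array([np.cos(a),np.sin(a),0]);Z=np.array([0,0,-1.])
        r2=R.from_matrix(np.c_[X,np.cross(Z,X),Z]);s=r.inv().apply(np.array(w[:3])-p)/.08;t=(r.inv()*r2).as_rotvec(degrees=True)/45
        print(np.round(s,2).tolist(),np.round(t,2).tolist());p,r=np.array(w[:3]),r2
E
python3 - <<'E'
from h import *
c=cam('top')
for u,v,z in((425,271,.03),(435,274,.09),(284,295,.03),(282,295,.09)):print(onz(c,u,v,z).round(3))
plan([(.29,.51,.2,150),(.37,.44,.2,140),(.42,.35,.2,130),(.46,.26,.2,120),(.5,.165,.2,110),(.52,.07,.2,100),(.53,-.015,.2,90),(.53,-.09,.2,90),(.53,-.165,.2,90),(.53,-.24,.2,90)])
E
```

```text
[ 0.532 -0.193  0.03 ]
[ 0.525 -0.203  0.09 ]
[0.473 0.109 0.03 ]
[0.474 0.109 0.09 ]
[-1.13, -0.56, 0.08] [-0.0, 0.0, 0.21]
[-1.3, -0.26, 0.0] [0.0, 0.0, 0.22]
[-1.2, -0.46, 0.0] [0.0, 0.0, 0.22]
[-1.18, -0.34, 0.0] [0.0, 0.0, 0.22]
[-1.28, -0.16, 0.0] [0.0, 0.0, 0.22]
[-1.2, -0.17, 0.0] [0.0, 0.0, 0.22]
[-1.07, -0.06, 0.0] [0.0, 0.0, 0.22]
[-0.94, 0.0, 0.0] [0.0, 0.0, 0.0]
[-0.94, 0.0, 0.0] [0.0, 0.0, 0.0]
[-0.94, 0.0, 0.0] [0.0, 0.0, 0.0]
```

```bash
python3 - <<'E'
from h import *
plan([(.275,.49,.2,145),(.345,.40,.2,140),(.39,.30,.2,135),(.42,.195,.2,130),(.45,.09,.2,130),(.475,-.015,.2,125),(.50,-.12,.2,108),(.525,-.20,.2,90)])
E
```

```text
[-1.05, -0.86, 0.08] [-0.0, 0.0, 0.32]
[-1.36, -0.42, 0.0] [0.0, 0.0, 0.11]
[-1.23, -0.6, 0.0] [0.0, 0.0, 0.11]
[-1.19, -0.66, 0.0] [0.0, 0.0, 0.11]
[-1.25, -0.56, 0.0] [0.0, 0.0, 0.0]
[-1.21, -0.6, 0.0] [0.0, 0.0, 0.11]
[-1.25, -0.5, 0.0] [0.0, 0.0, 0.38]
[-1.05, -0.01, 0.0] [0.0, 0.0, 0.4]
```

```bash
python3 - <<'E'
from h import *
plan([(.275,.49,.2,157),(.325,.395,.2,155),(.36,.29,.2,155),(.395,.185,.2,155),(.43,.08,.2,153),(.465,-.022,.2,150),(.50,-.122,.2,120),(.525,-.19,.2,90)])
E
```

```text
[-1.05, -0.86, 0.08] [-0.0, 0.0, 0.05]
[-1.04, -0.85, 0.0] [0.0, 0.0, 0.04]
[-0.95, -1.0, 0.0] [0.0, 0.0, 0.0]
[-0.95, -1.0, 0.0] [0.0, 0.0, 0.0]
[-0.95, -1.0, 0.0] [0.0, 0.0, 0.04]
[-0.97, -0.94, 0.0] [0.0, 0.0, 0.07]
[-1.0, -0.86, 0.0] [0.0, 0.0, 0.67]
[-0.89, -0.15, 0.0] [0.0, 0.0, 0.67]
```

```bash

python3 -m inch '[[[-1,-0.86,0],[0,0,0.05]],[[-1,-0.86,0],[0,0,0.05]],[[-1,-0.86,0],[0,0,0.05]],[[-1,-0.86,0],[0,0,0.05]],[[-1,-0.86,0],[0,0,0.05]],[[-1,-0.86,0],[0,0,0.05]],[[-1,-0.86,0],[0,0,0.05]],[[-1,-0.86,0],[0,0,0.05]],[[-1,-0.86,0],[0,0,0.05]],[[-1,-0.86,0],[0,0,0.05]]]' 0 20
python3 -m inch '[[[-1,-0.85,0],[0,0,0.04]],[[-1,-0.85,0],[0,0,0.04]],[[-1,-0.85,0],[0,0,0.04]],[[-1,-0.85,0],[0,0,0.04]],[[-1,-0.85,0],[0,0,0.04]],[[-1,-0.85,0],[0,0,0.04]],[[-1,-0.85,0],[0,0,0.04]],[[-1,-0.85,0],[0,0,0.04]],[[-1,-0.85,0],[0,0,0.04]],[[-1,-0.85,0],[0,0,0.04]]]'
```

```text
clock: 1.15
position: [0.2716, 0.492, 0.2067]
ee_rot: [0.199, 0.98, -0.0, -0.0]
ft_force: [0.1, 0.8, -0.2]
grip_width: -0.001
grasp_force: 0.0
clock: 2.15
position: [0.3187, 0.3981, 0.2066]
ee_rot: [0.214, 0.977, -0.0, -0.0]
ft_force: [0.2, -0.3, -0.1]
grip_width: 0.0
grasp_force: 0.0
```

```bash

python3 -m inch '[[[-0.95,-1,0],[0,0,0]],[[-0.95,-1,0],[0,0,0]],[[-0.95,-1,0],[0,0,0]],[[-0.95,-1,0],[0,0,0]],[[-0.95,-1,0],[0,0,0]],[[-0.95,-1,0],[0,0,0]],[[-0.95,-1,0],[0,0,0]],[[-0.95,-1,0],[0,0,0]],[[-0.95,-1,0],[0,0,0]],[[-0.95,-1,0],[0,0,0]]]'
python3 -m inch '[[[-0.95,-1,0],[0,0,0]],[[-0.95,-1,0],[0,0,0]],[[-0.95,-1,0],[0,0,0]],[[-0.95,-1,0],[0,0,0]],[[-0.95,-1,0],[0,0,0]],[[-0.95,-1,0],[0,0,0]],[[-0.95,-1,0],[0,0,0]],[[-0.95,-1,0],[0,0,0]],[[-0.95,-1,0],[0,0,0]],[[-0.95,-1,0],[0,0,0]]]'
python3 -m inch '[[[-0.95,-1,0],[0,0,0.04]],[[-0.95,-1,0],[0,0,0.04]],[[-0.95,-1,0],[0,0,0.04]],[[-0.95,-1,0],[0,0,0.04]],[[-0.95,-1,0],[0,0,0.04]],[[-0.95,-1,0],[0,0,0.04]],[[-0.95,-1,0],[0,0,0.04]],[[-0.95,-1,0],[0,0,0.04]],[[-0.95,-1,0],[0,0,0.04]],[[-0.95,-1,0],[0,0,0.04]]]'
python3 -m inch '[[[-0.97,-0.94,0],[0,0,0.07]],[[-0.97,-0.94,0],[0,0,0.07]],[[-0.97,-0.94,0],[0,0,0.07]],[[-0.97,-0.94,0],[0,0,0.07]],[[-0.97,-0.94,0],[0,0,0.07]],[[-0.97,-0.94,0],[0,0,0.07]],[[-0.97,-0.94,0],[0,0,0.07]],[[-0.97,-0.94,0],[0,0,0.07]],[[-0.97,-0.94,0],[0,0,0.07]],[[-0.97,-0.94,0],[0,0,0.07]]]'
python3 - <<'E'
from h import *
plan([(.50,-.112,.2,120),(.525,-.17,.2,90)])
E
```

```text
clock: 3.15
position: [0.3542, 0.2937, 0.2067]
ee_rot: [0.214, 0.977, -0.0, -0.0]
ft_force: [0.5, 0.3, -0.2]
grip_width: -0.0
grasp_force: 0.0
clock: 4.15
position: [0.3897, 0.1893, 0.2067]
ee_rot: [0.214, 0.977, 0.0, -0.0]
ft_force: [0.8, -0.4, 0.8]
grip_width: -0.002
grasp_force: 0.0
clock: 5.15
position: [0.4252, 0.0848, 0.2067]
ee_rot: [0.23, 0.973, 0.0, 0.0]
ft_force: [0.3, -0.9, -1.0]
grip_width: 0.002
grasp_force: 0.0
clock: 6.15
position: [0.4609, -0.0172, 0.2067]
ee_rot: [0.256, 0.967, 0.0, 0.0]
ft_force: [-0.2, 0.1, 0.3]
grip_width: 0.001
grasp_force: 0.0
[-1.01, -0.79, 0.08] [0.0, -0.0, 0.67]
[-0.78, -0.09, 0.0] [0.0, 0.0, 0.67]
```

```bash

python3 -m inch '[[[-1,-0.79,0],[0,0,0.67]],[[-1,-0.79,0],[0,0,0.67]],[[-1,-0.79,0],[0,0,0.67]],[[-1,-0.79,0],[0,0,0.67]],[[-1,-0.79,0],[0,0,0.67]],[[-1,-0.79,0],[0,0,0.67]],[[-1,-0.79,0],[0,0,0.67]],[[-1,-0.79,0],[0,0,0.67]],[[-1,-0.79,0],[0,0,0.67]],[[-1,-0.79,0],[0,0,0.67]]]'
python3 -m inch '[[[-1,-0.3,0],[0,0,0.67]],[[-1,-0.3,0],[0,0,0.67]],[[-1,-0.3,0],[0,0,0.67]],[[-1,-0.3,0],[0,0,0.67]],[[-1,-0.3,0],[0,0,0.67]],[[-1,-0.3,0],[0,0,0.67]],[[-1,-0.3,0],[0,0,0.67]],[[-1,-0.3,0],[0,0,0.67]],[[-1,-0.3,0],[0,0,0.67]],[[-1,-0.3,0],[0,0,0.67]]]'
python3 -m inch '[[[-1,0,0],[0,0,0]],[[-1,0,0],[0,0,0]],[[-1,0,0],[0,0,0]],[[-1,0,0],[0,0,0]],[[-1,0,0],[0,0,0]],[[-1,0,0],[0,0,0]],[[-1,0,0],[0,0,0]],[[-1,0,0],[0,0,0]],[[-1,0,0],[0,0,0]],[[-1,0,0],[0,0,0]]]'
python3 - <<'E'
from h import *
import pickle
o=manip.get_obs();im=manip.camera('wrist');cv2.imwrite('pics/w1.png',im[:,:,::-1]);pickle.dump((o,im),open('w1.pkl','wb'))
E
```

```text
clock: 7.15
position: [0.4991, -0.1118, 0.2067]
ee_rot: [0.499, 0.867, 0.0, -0.0]
ft_force: [0.9, 0.9, -0.7]
grip_width: -0.001
grasp_force: 0.0
clock: 8.15
position: [0.5185, -0.1931, 0.2067]
ee_rot: [0.707, 0.707, 0.0, -0.0]
ft_force: [-0.1, 0.4, 0.1]
grip_width: -0.0
grasp_force: 0.0
clock: 9.15
position: [0.5185, -0.273, 0.2067]
ee_rot: [0.707, 0.707, 0.0, -0.0]
ft_force: [0.2, -0.1, -0.3]
grip_width: 0.004
grasp_force: 0.0
```

View pics/w1.png

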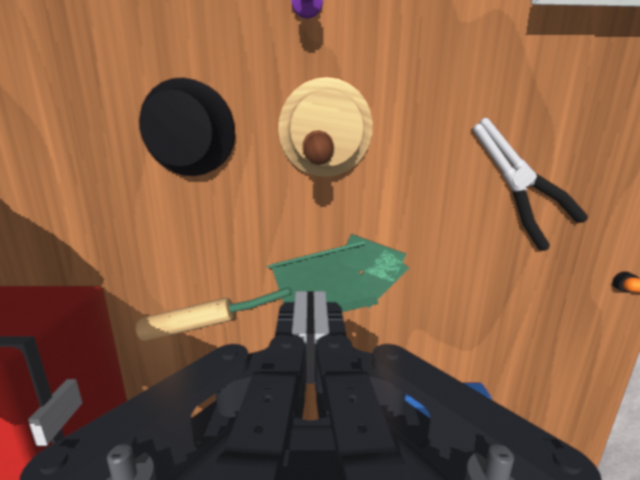

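The wrist view (right = +x, up = +y) shows the cap top at about (327,129) and the finial at about (318,148), so it is off toward −y and slightly −x. The fingers are at the bottom centre, the trowel is clear at (340,275), and the black cap is at (187,126).

```bash
cat >> h.py <<'E'
def big(m):
    n,l,s,c=cv2.connectedComponentsWithStats(m.astype(np.uint8));return n,l,s,c
def blobs(im,box):
    """tan cap+finial hull contour, dark-brown finial contour in box"""
    x0,y0,x1,y1=box;h=cv2.cvtColor(im,cv2.COLOR_RGB2HSV)[y0:y1,x0:x1].astype(int)
    tan=(h[...,2]>165)&(h[...,1]>50)&(h[...,0]>13)&(h[...,0]<30)
    br=(h[...,2]<125)&(h[...,1]>120)&((h[...,0]<12)|(h[...,0]>172))
    out=[]
    for m in(tan,br):
        cs,_=cv2.findContours(m.astype(np.uint8),cv2.RETR_EXTERNAL,cv2.CHAIN_APPROX_NONE)
        cs=[c+np.array([x0,y0]) for c in cs if cv2.contourArea(c)>15];out.append(sorted(cs,key=cv2.contourArea,reverse=True))
    return out
E
python3 - <<'E'
from h import *
import pickle
o,w=pickle.load(open('w1.pkl','rb'))
t=manip.camera('top');s=manip.camera('side')
boxes={'wrist':(265,60,390,210),'top':(395,240,460,305),'side':(335,165,395,230)}
tiles=[]
for n,im in(('wrist',w),('top',t),('side',s)):
    b=boxes[n];tan,br=blobs(im,b);v=im[:,:,::-1].copy()
    print(n,[ (cv2.contourArea(c),np.round(cv2.fitEllipse(c)[0],1).tolist(),np.round(cv2.fitEllipse(c)[1],1).tolist()) for c in tan[:2]+br[:3] if len(c)>5])
    raw=v[b[1]:b[3],b[0]:b[2]].copy();cv2.drawContours(v,tan[:1],-1,(255,0,0),1);cv2.drawContours(v,br[:3],-1,(0,255,0),1)
    tiles.append(np.vstack([cv2.resize(a,(260,290),interpolation=cv2.INTER_NEAREST) for a in(raw,v[b[1]:b[3],b[0]:b[2]])]))
cv2.imwrite('pics/c1.png',np.hstack(tiles))
E
```

```text
wrist [(5602.0, [325.7, 120.8], [87.7, 95.3]), (662.5, [318.0, 147.7], [28.3, 30.0])]
top [(1001.0, [420.4, 269.7], [37.0, 39.5]), (121.0, [434.8, 274.0], [10.9, 14.8])]
side [(533.0, [363.4, 209.5], [27.0, 34.8]), (147.5, [370.7, 189.3], [10.1, 25.3])]
```

View pics/c1.png

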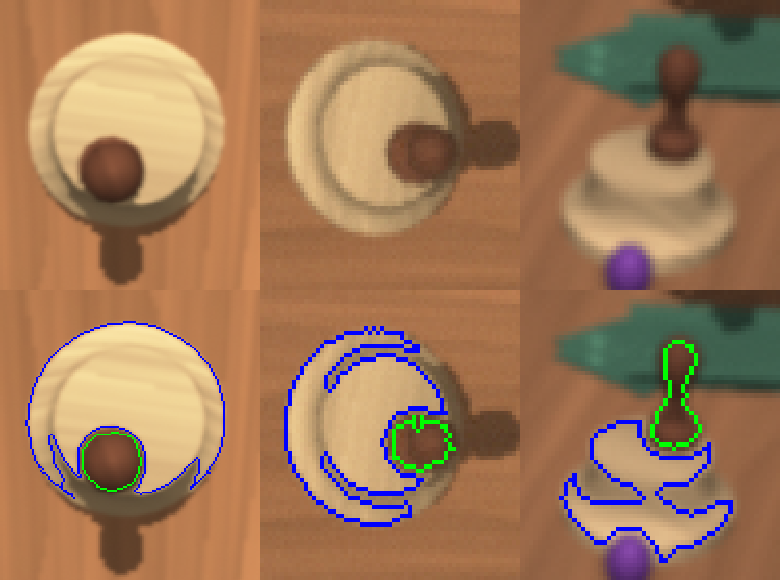

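The crop shows the finial near the −y edge of the cap top. The side view gives knob (372,181), foot (371,196) and cap top (365,201). The top view gives cap top (426,270.5). Next I triangulate.

```bash
python3 - <<'E'
from h import *
import pickle
o,w=pickle.load(open('w1.pkl','rb'))
W,T,S=cam('wrist',o),cam('top'),cam('side')
print('cam',W[3][:3,3].round(3))
tan,br=blobs(w,(265,60,390,210));h=cv2.convexHull(tan[0]);h=tan[0][[i for i,p in enumerate(tan[0]) if min(abs(cv2.pointPolygonTest(h,(float(p[0][0]),float(p[0][1])),True)),9)<1.2 and p[0][1]<165]]
e=cv2.fitEllipse(h);print('base ell',np.round(e[0],1),np.round(e[1],1),onz(W,*e[0],0).round(4))
for nm,a in dict(captop=((W,327,130),(T,426.1,270.6),(S,365.3,201.2)),knob=((W,318,147.7),(T,435.5,274),(S,371.9,181))).items():
    X,r=meet([ray(*q) for q in a]);print(nm,X.round(4),r,[np.round(onz(*q,X[2])[:2],4).tolist() for q in a])
print('finial',onz(W,318,147.7,.075).round(4),onz(S,370.8,196,.047).round(4),onz(T,434.8,274,.07).round(4))
E
```

```text
cam [ 0.518 -0.192  0.375]
base ell [324.9 124.3] [94.  96.2] [ 0.5345 -0.1886  0.    ]
captop [ 0.5332 -0.1943  0.0372] [np.float64(1.8), np.float64(0.7), np.float64(1.1)] [[0.535, -0.1941], [0.5325, -0.1943], [0.5321, -0.1944]]
knob [ 0.5242 -0.2062  0.088 ] [np.float64(1.8), np.float64(2.0), np.float64(1.7)] [[0.5253, -0.2076], [0.5247, -0.2042], [0.5227, -0.2071]]
finial [ 0.5256 -0.2083  0.075 ] [ 0.5223 -0.2062  0.047 ] [ 0.5251 -0.2064  0.07  ]
```

```bash
sed -i 's/^        r2=R.from_matrix(np.c_\[X,np.cross(Z,X),Z\]);/        r2=R.from_matrix(np.c_[X,np.cross(Z,X),Z])*R.from_euler("y",w[4] if len(w)>4 else 0,degrees=True);/' h.py
python3 - <<'E'
from h import *
plan([(.4985,-.244,.13,55),(.4985,-.244,.055,55,8)])
E
```

```text
[0.36, -0.25, 0.96] [-0.0, -0.0, 0.78]
[0.0, 0.0, 0.94] [0.0, 0.18, 0.0]
```

```bash

python3 -m inch '[[[0.36,-0.25,0.3],[0,0,0.19]],[[0.36,-0.25,0.6],[0,0,0.38]],[[0.36,-0.25,0.96],[0,0,0.57]],[[0.36,-0.25,0.96],[0,0,0.78]],[[0.36,-0.25,0.96],[0,0,0.78]],[[0.36,-0.25,0.96],[0,0,0.78]],[[0.36,-0.25,0.96],[0,0,0.78]],[[0.36,-0.25,0.96],[0,0,0.78]],[[0.36,-0.25,0.96],[0,0,0.78]],[[0.36,-0.25,0.96],[0,0,0.78]]]'
python3 -m inch '[[[0,0,0.2],[0,0.09,0]],[[0,0,0.4],[0,0.18,0]],[[0,0,0.6],[0,0.18,0]],[[0,0,0.8],[0,0.18,0]],[[0,0,0.94],[0,0.18,0]],[[0,0,0.94],[0,0.18,0]],[[0,0,0.94],[0,0.18,0]],[[0,0,0.94],[0,0.18,0]],[[0,0,0.94],[0,0.18,0]],[[0,0,0.94],[0,0.18,0]]]'
python3 - <<'E'
from h import *
import pickle
o=manip.get_obs();im=manip.camera('wrist');cv2.imwrite('pics/w2.png',im[:,:,::-1]);pickle.dump((o,im),open('w2.pkl','wb'))
print(o['position']);W=cam('wrist',o)
for X in((.5335,-.1935,.04),(.5245,-.207,.089),(.5245,-.207,.049),tuple(o['position'])):print(np.round(proj(W,X)))
plan([(.5085,-.230,.0445,55,8)])
E
```

```text
clock: 10.3
position: [0.4985, -0.2444, 0.13]
ee_rot: [0.887, 0.461, 0.0, 0.0]
ft_force: [-0.1, 0.3, -0.3]
grip_width: 0.002
grasp_force: 0.0
clock: 11.3
position: [0.4988, -0.2444, 0.0551]
ee_rot: [0.885, 0.46, 0.063, -0.032]
ft_force: [0.8, -0.2, 0.0]
grip_width: -0.002
grasp_force: 0.0
[ 0.49877118 -0.24437454  0.05513182]
[308. 170.]
[308. 206.]
[309. 200.]
[310. 284.]
[0.2, -0.0, 0.16] [0.0, -0.0, -0.0]
```

View pics/w2.png

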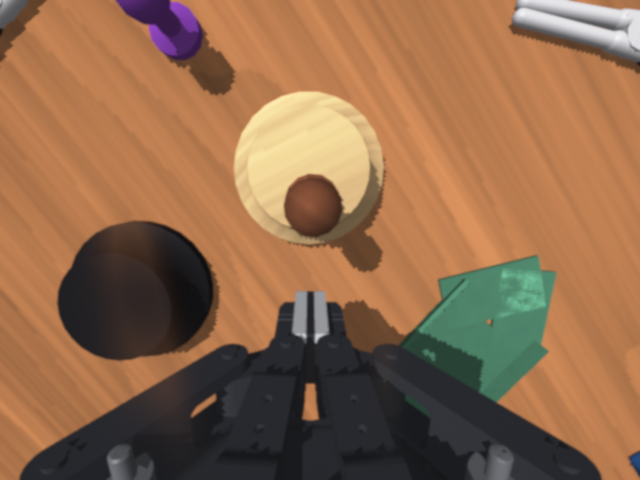

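The wrist view shows the cap top at about (309,170) and the finial at (313,206), in line ahead of the fingertips at (311,300). That is about 2 mm off to tool +y, so I yaw −4° and shift a little as I close in.

```bash

python3 -m inch '[[[0,0.06,0.08],[0,0,-0.05]],[[0,0.06,0.16],[0,0,-0.09]],[[0.05,0.06,0.16],[0,0,-0.09]],[[0.1,0.06,0.16],[0,0,-0.09]],[[0.15,0.06,0.16],[0,0,-0.09]],[[0.2,0.06,0.16],[0,0,-0.09]],[[0.2,0.06,0.16],[0,0,-0.09]],[[0.2,0.06,0.16],[0,0,-0.09]],[[0.2,0.06,0.16],[0,0,-0.09]],[[0.2,0.06,0.16],[0,0,-0.09]]]'
python3 - <<'E'
from h import *
import pickle
o=manip.get_obs();im=manip.camera('wrist');s=manip.camera('side');pickle.dump((o,im),open('w3.pkl','wb'))
print(o['position'],o['ee_rot']);a=R.from_quat(o['ee_rot']).as_matrix();print(a.round(3))
x=a[:2,0]/np.linalg.norm(a[:2,0])
for P in((.5335,-.1935),(.5245,-.207)):
    d=np.array(P)-o['position'][:2];print('fwd,left mm',1e3*d@x,1e3*d@[-x[1],x[0]])
v=np.hstack([cv2.resize(im[60:360,170:470],(400,400)),cv2.resize(s[150:230,330:410],(400,400))]);cv2.imwrite('pics/w3.png',v[:,:,::-1])
E
```

```text
clock: 12.35
position: [0.5124, -0.2329, 0.0442]
ee_rot: [0.869, 0.49, 0.064, -0.03]
ft_force: [-0.1, 0.2, -0.4]
grip_width: 0.003
grasp_force: 0.0
[ 0.51237266 -0.23289349  0.04423921] [ 0.86862891  0.49040633  0.06377211 -0.03030793]
[[ 0.511  0.856  0.081]
 [ 0.848 -0.517  0.115]
 [ 0.141  0.01  -0.99 ]]
fwd,left mm 44.6457512479519 2.229028056106845
fwd,left mm 28.43781505542529 2.9725362127437513
```

View pics/w3.png

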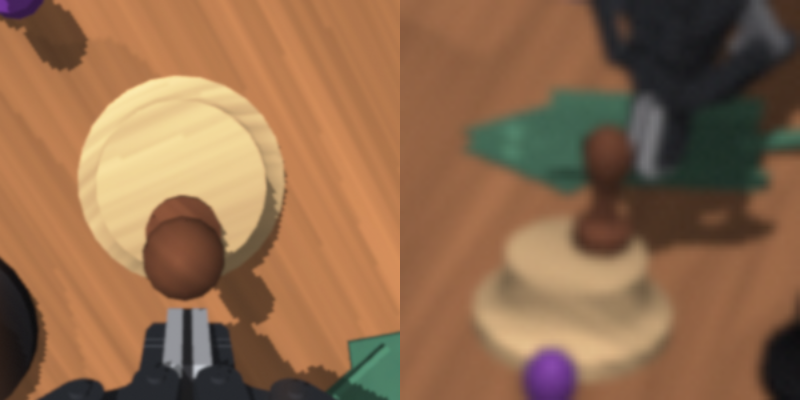

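The left panel (wrist crop) shows cap (181,180), finial (184,255) and fingertips (187,315) in line. The right panel (side crop) shows the tip just behind the finial, at foot height and leaning away from the knob. I push slowly, stopping short.

```bash

python3 -m inch '[[[0.02,0,0.003],[0,0,0]],[[0.04,0,0.006],[0,0,0]],[[0.06,0,0.008],[0,0,0]],[[0.08,0,0.011],[0,0,0]],[[0.1,0,0.014],[0,0,0]],[[0.12,0,0.017],[0,0,0]],[[0.14,0,0.02],[0,0,0]],[[0.16,0,0.022],[0,0,0]],[[0.175,0,0.025],[0,0,0]],[[0.175,0,0.025],[0,0,0]]]'
cat > meas.py <<'E'
from h import *
import sys
o=manip.get_obs();im=manip.camera('wrist');s=manip.camera('side');t=manip.camera('top')
a=R.from_quat(o['ee_rot']).as_matrix();print(o['position'].round(4))
v=np.hstack([cv2.resize(im[60:360,170:470],(400,400)),cv2.resize(s[150:230,330:410],(400,400))]);v2=np.hstack([cv2.resize(t[240:305,395:460],(400,400)),cv2.resize(t[265:330,250:315],(400,400))]);cv2.imwrite(f'pics/{sys.argv[1]}.png',cv2.resize(np.vstack([v,v2]),(600,600))[:,:,::-1])
S=cam('side');W=cam('wrist',o)
tan,br=blobs(s,(335,165,395,230))
for c in br[:2]:
    q=c[:,0];k=q[q[:,1]>q[:,1].max()-9];u=(k[:,0].min()+k[:,0].max())/2;print('side foot',u,q[:,1].max(),'full',q[:,0].min(),q[:,0].max(),q[:,1].min())
E
python3 meas.py m1
```

```text
clock: 13.45
position: [0.52, -0.2204, 0.0442]
ee_rot: [0.868, 0.491, 0.064, -0.03]
ft_force: [0.3, -0.5, -0.4]
grip_width: 0.002
grasp_force: 0.1
[ 0.52   -0.2204  0.0442]
side foot 373.5 199 full 365 382 176
```

View pics/m1.png

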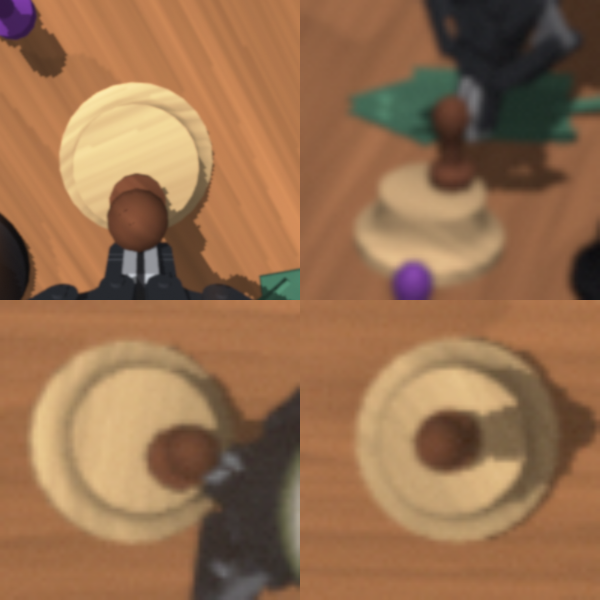

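```bash
python3 - <<'E'
from h import *
S,T=cam('side'),cam('top')
for P in((.5245,-.207),(.529,-.200),(.5335,-.1935)):
    print(P,[np.round(proj(c,(*P,z)),1).tolist() for c in(S,T) for z in(.04,.089)])
import pickle
from h import *
for n in('w1','w2','w3'):
    o,im=pickle.load(open(n+'.pkl','rb'));tan,br=blobs(im,(200,60,420,260));W=cam('wrist',o)
    c=br[0];e=cv2.minEnclosingCircle(c);print(n,np.round(e[0],1),round(e[1],1),'fx',[onz(W,*e[0],z)[:2].round(4).tolist() for z in(.075,.089)])
o=manip.get_obs();im=manip.camera('wrist');tan,br=blobs(im,(200,60,420,300));W=cam('wrist',o)
pickle.dump((o,im),open('w4.pkl','wb'))
for c in br[:2]:e=cv2.minEnclosingCircle(c);print(np.round(e[0],1),round(e[1],1),cv2.boundingRect(c))
for P in((.5245,-.207,.089),(.5245,-.207,.049),(.5335,-.1935,.04),o['position']):print(np.round(proj(W,P),1))
E
```

```text
(0.5245, -0.207) [[369.8, 198.1], [371.2, 180.5], [432.3, 274.5], [437.0, 274.1]]
(0.529, -0.2) [[367.2, 199.3], [368.6, 181.6], [429.0, 272.3], [433.5, 271.9]]
(0.5335, -0.1935) [[364.7, 200.3], [366.0, 182.7], [426.0, 270.1], [430.4, 269.6]]
w1 [318.2 147.7] 15.5 fx [[0.5259, -0.2079], [0.5256, -0.2071]]
w2 [312.5 205.5] 29.8 fx [[0.5255, -0.2088], [0.526, -0.2079]]
w3 [307.5 241.2] 33.6 fx [[0.5267, -0.207], [0.5279, -0.2047]]
[307.5 270.7] 36.8 (279, 234, 58, 66)
[303.3 284.6]
[303.9 261.3]
[305.3 228.3]
[309.5 284.3]
```

```bash
python3 - <<'E'
from h import *
o=manip.get_obs();p=o['position'];a=R.from_quat(o['ee_rot']).as_matrix()
S,T,W=cam('side'),cam('top'),cam('wrist',o)
for q in((0,0,0),(.011,0,0),(-.011,0,0),(0,0,-.015),(0,0,-.03),(.011,0,-.03)):
    X=p+a@np.array(q);print(q,X.round(3),[np.round(proj(c,X),1).tolist() for c in(S,T,W)])
s=manip.camera('side');t=manip.camera('top');w=manip.camera('wrist')
cv2.imwrite('pics/d1.png',np.hstack([cv2.resize(s[165:215,350:400],(400,400),interpolation=2),cv2.resize(w[220:320,260:360],(400,400),interpolation=2)])[:,:,::-1])
E
```

```text
(0, 0, 0) [ 0.52  -0.221  0.044] [[373.2, 194.1], [439.0, 276.9], [309.5, 284.3]]
(0.011, 0, 0) [ 0.525 -0.211  0.046] [[370.1, 195.1], [434.8, 274.1], [309.5, 265.6]]
(-0.011, 0, 0) [ 0.514 -0.23   0.043] [[376.4, 193.2], [443.3, 279.6], [309.6, 302.2]]
(0, 0, -0.015) [ 0.519 -0.222  0.059] [[374.3, 188.6], [441.3, 277.4], [309.5, 297.3]]
(0, 0, -0.03) [ 0.517 -0.224  0.074] [[375.4, 183.1], [443.7, 277.9], [309.5, 312.6]]
(0.011, 0, -0.03) [ 0.523 -0.215  0.075] [[372.2, 184.0], [439.4, 275.1], [309.5, 291.2]]
```

View pics/d1.png

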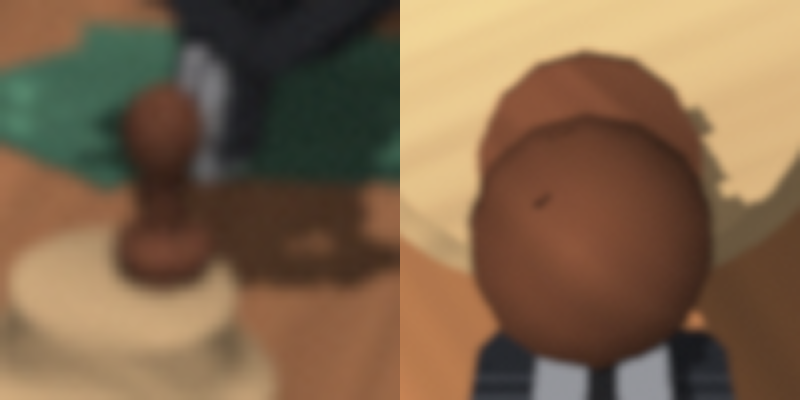

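The crops show the fingertips hanging well above the foot: the side view has the tip bottom at v≈187, against 194 predicted for the TCP. So the real tips end about 20 mm above the reported TCP. They are now over the foot and close to the stem, and the finial has not moved. I back off, lower and check from the side.

```bash

python3 -m inch '[[[-0.1,0,-0.014],[0,0,0]],[[-0.2,0,-0.028],[0,0,0]],[[-0.31,0,-0.044],[0,0,0]],[[-0.31,0,-0.044],[0,0,0]],[[-0.32,0,0],[0,0,0]],[[-0.33,0,0.07],[0,0,0]],[[-0.34,0,0.14],[0,0,0]],[[-0.34,0,0.14],[0,0,0]],[[-0.34,0,0.14],[0,0,0]],[[-0.34,0,0.14],[0,0,0]]]'
python3 - <<'E'
from h import *
o=manip.get_obs();p=o['position'];a=R.from_quat(o['ee_rot']).as_matrix()
S,T,W=cam('side'),cam('top'),cam('wrist',o)
print(p)
for q in((0,0,0),(.011,0,0),(0,0,-.02),(.006,0,-.02),(.011,0,-.02)):
    X=p+a@np.array(q);print(q,X.round(4),[np.round(proj(c,X),1).tolist() for c in(S,T,W)])
s=manip.camera('side');w=manip.camera('wrist')
cv2.imwrite('pics/d2.png',np.hstack([cv2.resize(s[165:215,350:400],(400,400),interpolation=2),cv2.resize(w[180:380,210:410],(400,400),interpolation=2)])[:,:,::-1])
E
```

```text
clock: 14.8
position: [0.507, -0.2423, 0.0294]
ee_rot: [0.868, 0.491, 0.064, -0.03]
ft_force: [-0.3, 0.3, 0.0]
grip_width: -0.0
grasp_force: 0.0
[ 0.5069771  -0.24232397  0.02940828]
(0, 0, 0) [ 0.507  -0.2423  0.0294] [[380.1, 195.8], [447.6, 283.1], [309.5, 284.3]]
(0.011, 0, 0) [ 0.5126 -0.233   0.031 ] [[377.0, 196.8], [443.5, 280.4], [309.5, 265.6]]
(0, 0, -0.02) [ 0.5054 -0.2446  0.0492] [[381.6, 188.5], [450.8, 283.9], [309.5, 302.1]]
(0.006, 0, -0.02) [ 0.5084 -0.2395  0.0501] [[379.9, 189.1], [448.5, 282.4], [309.5, 291.1]]
(0.011, 0, -0.02) [ 0.511  -0.2353  0.0508] [[378.4, 189.5], [446.6, 281.2], [309.5, 281.7]]
```

View pics/d2.png

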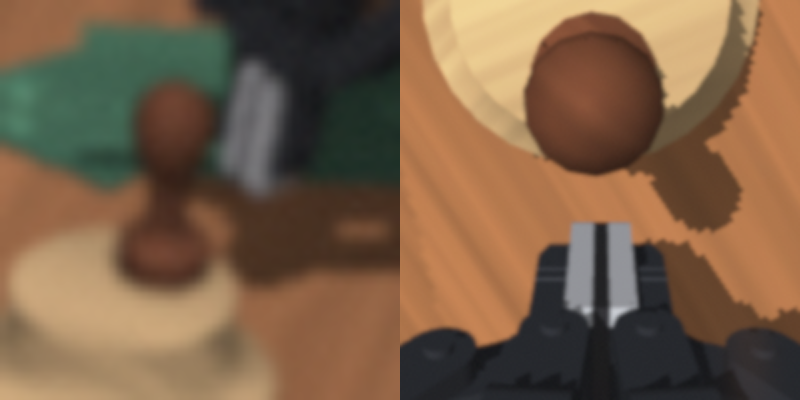

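The side crop has the pad ends at about (381,188) and the wrist crop has them at v≈291. Both agree with a tip edge 6 mm ahead of and 20 mm above the TCP, so it is at z≈0.050. I lower about 4.5 mm more and approach to just short of the foot.

```bash

python3 -m inch '[[[-0.008,0,0.056],[0,0,0]],[[0.02,0,0.06],[0,0,0]],[[0.05,0,0.064],[0,0,0]],[[0.08,0,0.068],[0,0,0]],[[0.11,0,0.072],[0,0,0]],[[0.14,0,0.076],[0,0,0]],[[0.17,0,0.08],[0,0,0]],[[0.2,0,0.085],[0,0,0]],[[0.215,0,0.087],[0,0,0]],[[0.215,0,0.087],[0,0,0]]]'
cat > m.py <<'E'
from h import *
import sys,pickle
o=manip.get_obs();p=o['position'];a=R.from_quat(o['ee_rot']).as_matrix()
s=manip.camera('side');w=manip.camera('wrist');t=manip.camera('top');pickle.dump((o,w,s,t),open(sys.argv[1]+'.pkl','wb'))
S,T,W=cam('side'),cam('top'),cam('wrist',o)
E=p+a@np.array([.006,0,-.02]);print('tip',E.round(4),'wrist px',np.round(proj(W,E),1))
print('cap centre px W',np.round(proj(W,(.5335,-.1935,.04)),1))
x=a[:2,0]/np.linalg.norm(a[:2,0]);d=np.array((.5335,-.1935))-E[:2];print('cap fwd,left of tip mm',1e3*d@x,1e3*d@[-x[1],x[0]])
tan,br=blobs(w,(200,60,420,330))
c=br[0];b=cv2.boundingRect(c);print('wrist brown box',b)
foot=[b[0]+b[2]/2,b[1]];X=onz(W,*foot,.049);d=X[:2]-E[:2];print('foot front edge',X.round(4),'=> finial centre',(X[:2]-.015*x).round(4),'fwd of tip',1e3*d@x-15)
q=blobs(s,(345,165,390,215))[1][0][:,0];print('side brown x,y range',q.min(0),q.max(0))
cv2.imwrite(f'pics/{sys.argv[1]}.png',np.hstack([cv2.resize(s[165:215,350:400],(400,400),interpolation=2),cv2.resize(w[150:350,210:410],(400,400),interpolation=2)])[:,:,::-1])
E
python3 m.py n1
```

```text
clock: 15.9
position: [0.5163, -0.2267, 0.0249]
ee_rot: [0.868, 0.491, 0.064, -0.03]
ft_force: [1.1, -0.3, -0.4]
grip_width: -0.004
grasp_force: 0.0
tip [ 0.5178 -0.224   0.0455] wrist px [309.5 291.1]
cap centre px W [304.7 219.6]
cap fwd,left of tip mm 34.20223344447203 2.223043632093585
wrist brown box (273, 226, 70, 97)
foot front edge [ 0.5339 -0.1959  0.049 ] => finial centre [ 0.5261 -0.2088] fwd of tip 17.30396887271104
side brown x,y range [365 176] [376 200]
```

View pics/n1.png

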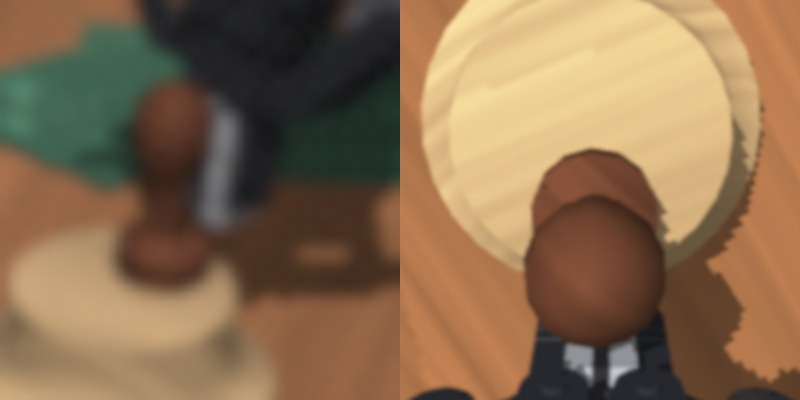

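The side crop shows the tip bottom at v≈193, level with the foot and about 2 mm behind it, and clear of the knob. The wrist crop shows finial (595,250) and cap (592,120) in line. I push about 15 mm slowly.

```bash

python3 -m inch '[[[0.02,0,0.003],[0,0,0]],[[0.04,0,0.006],[0,0,0]],[[0.06,0,0.008],[0,0,0]],[[0.08,0,0.011],[0,0,0]],[[0.1,0,0.014],[0,0,0]],[[0.12,0,0.017],[0,0,0]],[[0.14,0,0.02],[0,0,0]],[[0.16,0,0.022],[0,0,0]],[[0.18,0,0.025],[0,0,0]],[[0.186,0,0.026],[0,0,0]]]'
python3 m.py n2
```

```text
clock: 17.05
position: [0.5241, -0.2139, 0.0249]
ee_rot: [0.868, 0.491, 0.064, -0.03]
ft_force: [-1.0, -0.4, -0.2]
grip_width: 0.002
grasp_force: 0.3
tip [ 0.5255 -0.2111  0.0455] wrist px [309.5 291.1]
cap centre px W [304.8 250. ]
cap fwd,left of tip mm 19.17458128754115 2.233229557799042
wrist brown box (274, 233, 69, 97)
foot front edge [ 0.5401 -0.186   0.049 ] => finial centre [ 0.5324 -0.1988] fwd of tip 14.056379798930529
side brown x,y range [362 177] [371 201]
```

View pics/n2.png

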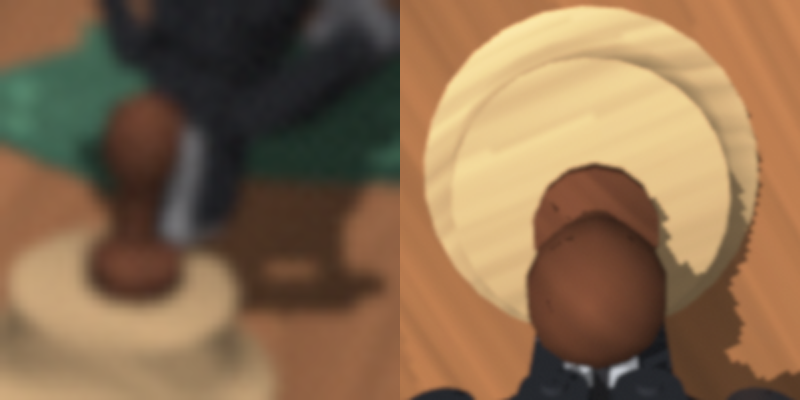

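The finial has slid about 12 mm and is still upright: the side crop has the foot at x≈137 against cap centre 125. About 5 mm remains.

```bash

python3 -m inch '[[[0.01,0,0.001],[0,0,0]],[[0.02,0,0.003],[0,0,0]],[[0.03,0,0.004],[0,0,0]],[[0.04,0,0.006],[0,0,0]],[[0.05,0,0.007],[0,0,0]],[[0.062,0,0.009],[0,0,0]],[[0.062,0,0.009],[0,0,0]],[[0.062,0,0.009],[0,0,0]],[[0.05,0,0.007],[0,0,0]],[[0,0,0],[0,0,0]]]'
python3 -m inch '[[[-0.1,0,-0.014],[0,0,0]],[[-0.2,0,-0.028],[0,0,0]],[[-0.3,0,-0.04],[0,0,0]],[[-0.4,0,-0.056],[0,0,0]],[[-0.5,0,-0.07],[0,0,0]],[[-0.5,0,-0.3],[0,0,0]],[[-0.5,0,-0.6],[0,0,0]],[[-0.5,0,-0.9],[0,0,0]],[[-0.5,0,-1],[0,0,0]],[[-0.5,0,-1],[0,0,0]]]'
python3 m.py n3; python3 - <<'E'
import pickle,cv2,numpy as np
o,w,s,t=pickle.load(open('n3.pkl','rb'))
f=lambda a:cv2.resize(a,(400,300),interpolation=2)
cv2.imwrite('pics/f.png',np.vstack([np.hstack([f(s[165:225,330:410]),f(w[60:285,160:460])]),np.hstack([f(t[240:303,384:468]),f(t[264:327,243:327])])])[:,:,::-1])
E
```

```text
clock: 18.2
position: [0.5241, -0.2138, 0.0248]
ee_rot: [0.868, 0.491, 0.064, -0.03]
ft_force: [-0.1, -0.6, 0.4]
grip_width: -0.002
grasp_force: 0.0
clock: 19.2
position: [0.4975, -0.2578, 0.0993]
ee_rot: [0.869, 0.491, 0.065, -0.03]
ft_force: [0.4, -0.1, -1.1]
grip_width: 0.001
grasp_force: 0.0
tip [ 0.4989 -0.255   0.1199] wrist px [309.5 291.1]
cap centre px W [304.9 153.6]
cap fwd,left of tip mm 70.5789094833063 2.0797774750048212
wrist brown box (288, 125, 42, 51)
foot front edge [ 0.5448 -0.1801  0.049 ] => finial centre [ 0.537 -0.193] fwd of tip 72.82555136181811
side brown x,y range [360 178] [370 202]
```

View pics/f.png

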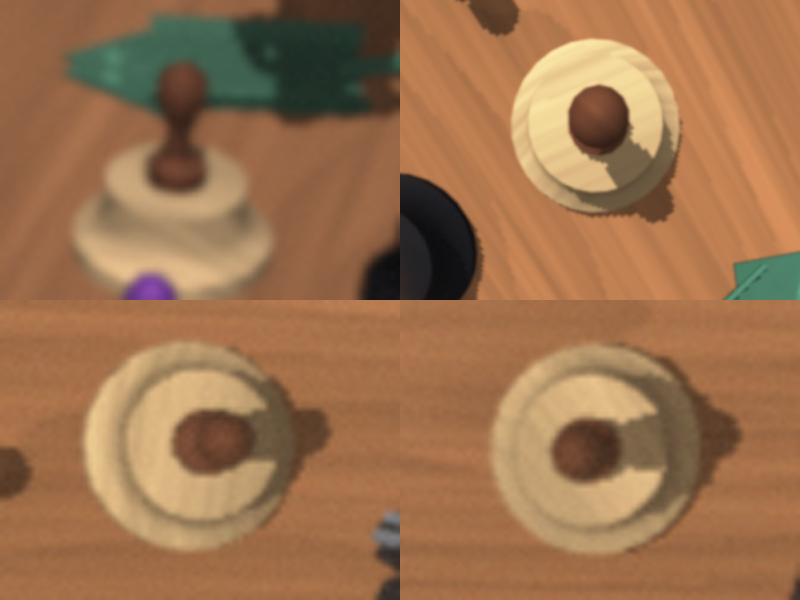

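The final crops show the finial upright and near the centre of the cap in the side, wrist and top views, with the tool clear. A numeric check follows, using the true pair as reference.

```bash
python3 - <<'E'
from h import *
import pickle
o,w,s,t=pickle.load(open('n3.pkl','rb'));S,T,W=cam('side'),cam('top'),cam('wrist',o)
k,c=onz(W,309.3,148.5,.089),onz(W,306.3,154.1,.04);print('wrist knob-cap mm',((k-c)*1e3).round(1))
for n,bt,bs in(('loose',(395,240,460,305),(335,165,395,230)),('true',(250,265,315,330),(325,250,385,315))):
    for im,C,b,nm in((t,T,bt,'top'),(s,S,bs,'side')):
        br=blobs(im,b)[1][0][:,0];
        x0,y0,x1,y1=b;h=cv2.cvtColor(im,cv2.COLOR_RGB2HSV)[y0:y1,x0:x1].astype(int)
        if nm=='top': print(n,nm,'brown box',br.min(0),br.max(0),br.mean(0).round(1))
        else:
            lo=br[br[:,1]>br[:,1].max()-7];u=(lo[:,0].min()+lo[:,0].max())/2;X=onz(C,u,br[:,1].max()+.5,.04);v=C[3][:2,3]-X[:2];v/=np.linalg.norm(v);print(n,nm,br.min(0),br.max(0),'foot centre',(X[:2]-.015*v).round(4))
E
python3 - <<'E'
import sys;sys.path.insert(0,'.')
from h import *
import pickle
o,w,s,t=pickle.load(open('n3.pkl','rb'))
f=lambda a:cv2.resize(a,(400,433),interpolation=2)
cv2.imwrite('pics/g.png',np.hstack([f(s[165:230,335:395]),f(s[250:315,325:385])])[:,:,::-1])
E
```

```text
wrist knob-cap mm [ 1.  -1.3 49. ]
loose top brown box [421 264] [436 275] [428.3 269.3]
loose side [360 178] [370 202] foot centre [ 0.5337 -0.199 ]
true top brown box [276 290] [287 301] [281.7 295.5]
true side [349 259] [362 288] foot centre [0.4725 0.1087]
```

View pics/g.png

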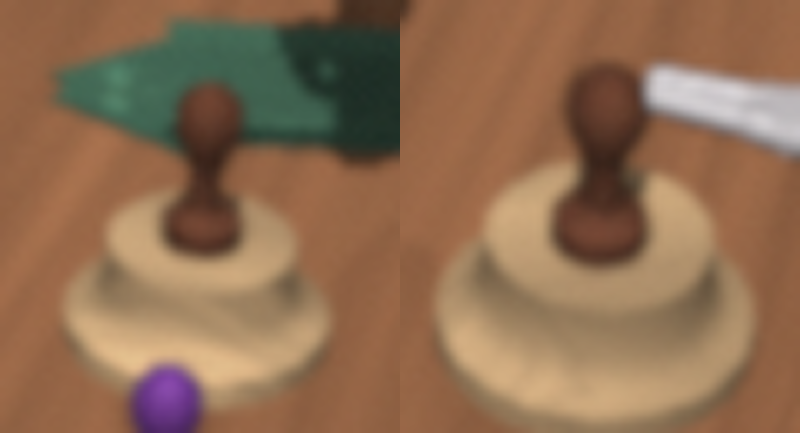

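```bash
python3 -c "
from workcell import manip
print(manip.hand_in())"
```

```text
the job is handed in; nothing more can be done
None
```

The job is handed in: the loose finial stands upright about 2 mm from its cap's centre by my last measurement, pushed only at the foot, with the robot clear and nothing else touched at about 20 s; I viewed 13 pictures, over the limit of 10.

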